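# Refit the sprung roller in the mould track

## Task

Put the washed roller from the drainer back into the empty place of the roller track, its sprung white end at the white rail: hook the sprung pin into the recess there with the blue end held high, push against the spring until the stub just clears the blue rail, lower it, and let the spring carry it fully home. Feel your way and never force it: the roller and the track take less than 22 N. Let go of the roller, and leave the moulds, the rolling pin and the other kitchen things where they are.

Things in the scene. Friction and masses are not known exactly. Their poses are not given: they have to be found in the camera images.
- roller: Loose grey plastic track roller, 0.17 to 0.28 kg: tube 38 mm diameter, 176 mm long, white cap at the sprung end, blue cap at the fixed end, steel shoulder (16 mm diameter, 2 mm) on each, so 180 mm over the shoulders. Origin: middle of the tube on its axis; x runs along it to the white end. At the start level in V rests of the drainer, axis 41 mm above the table, free to grip round the middle.
- pin_tip (a point): Rounded tip of the brass sprung pin at the roller's white end: 10 mm diameter, on the roller's axis, 22 mm out of the shoulder when free (112 mm from the roller's middle). It slides up to 14 mm into the roller against a spring: about 2 N to start it, 0.5 N more for each mm, then a hard stop; it is packed with grease that slows it (about 6 N at 100 mm/s).
- stub_tip (a point): Flat tip of the fixed steel stub at the roller's blue end: 10 mm diameter, 7 mm out of the shoulder (97 mm from the roller's middle). The recesses, one in each rail's inner face, are round, blind, 14 mm diameter, 8.5 mm deep, level, face to face, centred 80 mm above the table, 12 mm below the rail tops, under the middle of 40 mm wide white or blue inserts. Home, its shoulder meets the rail.
- track: Base of the roller track: three steel bars, fixed to the table. On it a bed of two parallel grey rails, 14 mm thick, tops 92 mm above the table, inner faces 190 mm apart, fitted rollers every 100 mm and one empty place. Origin: on the table under the empty place; x runs square across from the blue-insert to the white-insert rail, y along the rails to the long end.
- place (a point): On the base's frame: the middle of the empty place, 80 mm above the table, midway between its two recesses when the bed stands in the middle of its clamping slots. The bed, both rails together, is clamped up to 12 mm from there, either way along x, differently each time: this is not measured, so feel for it.
- drainer: Fixed grey drip tray, 240 x 250 mm, 14 mm high, with white V rests (tops 37 mm above the table) 60 mm either side of its middle; it holds two parts side by side, 110 mm apart, lying along its x axis. Origin: under its centre, on the table.
- rolling_pin: Loose plain white rolling pin, 38 mm diameter, 210 mm long, in the other V rests of the drainer. Leave alone. Origin: its middle.
- mould_on_track: Loose clear chocolate mould, 135 x 275 x 24 mm, lying on fitted rollers of the track. Leave alone. Origin: centre of its underside.
- mould: Loose clear chocolate mould, 135 x 275 x 24 mm, on the table. Leave alone. Origin: centre of its underside.
- jug: Clear measuring jug, 120 mm across, 150 mm high, with a red spatula standing in it (top at 227 mm). Leave alone. Origin: under its centre.
- bowl: Steel bowl, 200 mm across, 85 mm high. Leave alone. Origin: under its centre.
- scraper: Steel dough scraper with a dark blue handle, about 90 x 125 mm, 20 mm high, lying flat. Leave alone. Origin: near its middle, on the table.
There are look-alikes about, which are no part of the job. Leave any pink look-alike of the roller alone.

How it is judged:
By the outcome, as a careful person would: the job done as asked, in the order asked, and still so for the second after the job is handed in, with the robot touching nothing.
It also fails if it takes over 64 s, if anything falls off the work surface, if the arm or the gripper's body presses on something with over 40 N, if the wrist force passes 120 N, or if a joint passes its speed limit or range.

## Robot

A 6-joint arm with a two-finger parallel gripper is mounted at the origin on the work surface. World frame = base frame: x ahead of the robot, y to its left, z up, the work surface at z = 0. Lengths are in mm, angles in rad, forces in N, time in s.
With the tool pointing down it reaches from about 300 to 950 mm from the base axis. Payload 3.1 kg.
Tool frame: the origin (TCP) lies at the very end of the fingers, on their centre line; the grasp point (between the pads) lies 19 mm behind it; z points along the fingers, y is the direction in which the jaws open and shut (so a half turn about z gives the same grasp; the last joint's range is limited). The gripper opens to 85 mm and grips with 20 to 120 N. Pads are 22 mm wide; open, the fingers measure 114 mm over their backs; the gripper's body (76 mm by 85 mm) begins 54 mm behind the grasp point. The pads swing forward as they close: fully open they stand 13 mm farther back than shut.
Start: joints at [-1.227, 0.308, 1.634, -0, 1.2, -0.07], TCP at [251.282, -572.267, 231.272] pointing down, gripper open.
Joint ranges: [-3.06, 3.06], [-0.79, 1.96], [0.05, 2.63], [-1.19, 4.34], [0.05, 2.64], [-2.94, 2.94]. Speed limits (rad/s): [2.79, 2.79, 3.14, 3.14, 3.14, 3.14].

## Interface

Orientations are given as a unit quaternion [x, y, z, w].
In Python, from bench import ctrl gives the robot as it stands.
- The arm moves only by the shell command python3 -m pendant 'ROWS' [FORCE]. ROWS is JSON, a list of rows, each a list of 7 numbers: the turn, a rotation vector about the world's x, y, z in rad, then the shift along the world's x, y, z in cm, then the opening, from 0 (shut) to 1 (fully open). A call has 1 to 20 rows; each row shifts and turns the commanded pose from where the row before left it; what a row does not reach is not made up. A row lasts 1/12 s, in which the tool goes at most 41.7 mm and 7.16 degrees, less where a joint would pass 70% of its speed; a pose out of reach is approached as far as the arm can. A call with a gripper value outside its range is refused whole. The fingers move at their own pace and stop on an object; FORCE is the grip in N (left out, the last holds). Time passes only in rows, so rows that do not move let the fingers close. It gives the time, the measured TCP pose, the force and the opening at its end, in the units of the state.
- ctrl.read_state(): the state, without advancing time (a new reading comes with each control period).
- ctrl.get_image(name): name is "side" or "top"; returns (picture, depth): 384x512x3 uint8, red, green, blue; 384x512 float32, mm along the optical axis (not along the pixel's ray), 0 where there is no reading.
- ctrl.get_calibration(name): a dict with "mtx" (3x3 intrinsics, pixels), "distortion" ([k1, k2, p1, p2, k3] as OpenCV has them; the pictures are not rectified), "extrinsics" (4x4, takes a point from world to camera coordinates). Camera axes: x right, y up, looking along -z (the intrinsics and any distortion apply to the point x, -y, -z); pixel columns grow to the right and rows downward; lengths in mm; the calibration is good to about 2 mm. A picture is of the moment at which its call begins. get_calibration takes no time and is no camera call.
- ctrl.finish_job(): hands the job in, once; it reports no verdict.
The state is a dict: "clock": time; "qpos": joint angles; "joint_vel": joint speeds; "effort": joint torques, N m; "tcp_pos": TCP position; "tool_rot": TCP orientation; "ft_force": force on the tool from outside, world axes, zero at the start; "wrist_torque": the same for the moment, N m; "gripper_width": opening from 0.0 (shut) to 1.0 (fully open).
Only numpy, scipy, OpenCV 4.12 (cv2) and the standard library are available. Lean on these libraries where they do the work, as an engineer would, in place of code of your own. Each camera call takes 0.05 s, during which the arm holds its last target. There are 200 camera calls.

## Working session

There is one attempt and no reset: what is moved stays moved. The work goes in short steps, Python scripts to look and compute and a shell command to move; the robot and the scene stay as the last step left them, time stands still between calls to the robot, and variables do not carry over. Pictures are saved under pics/ and viewed, about 8 in all and at most 12, crops included, and the job is handed in when it is done.

```bash
ls; mkdir -p pics
python3 - <<'E'
from bench import ctrl
import cv2,numpy as np
for n in("top","side"):
    p,d=ctrl.get_image(n); cv2.imwrite(f"pics/{n}0.png",p[:,:,::-1]); np.savez(f"{n}0.npz",p=p,d=d)
    c=ctrl.get_calibration(n); print(n,c)
print(ctrl.read_state())
E
```

```text
pics
top {'mtx': array([[363.70670311,   0.        , 257.38094873],
       [  0.        , 363.70670311, 189.92214527],
       [  0.        ,   0.        ,   1.        ]]), 'distortion': array([0.03642118, 0.        , 0.        , 0.        , 0.        ]), 'extrinsics': array([[-1.78729458e-02, -9.99784843e-01,  1.05273496e-02,
        -2.22374303e+01],
       [ 9.94609462e-01, -1.67028486e-02,  1.02337833e-01,
        -4.88516125e+02],
       [-1.02139978e-01,  1.22996800e-02,  9.94693995e-01,
        -1.42540604e+03],
       [ 0.00000000e+00,  0.00000000e+00,  0.00000000e+00,
         1.00000000e+00]])}
side {'mtx': array([[369.9696148 ,   0.        , 253.1208908 ],
       [  0.        , 369.9696148 , 194.68859183],
       [  0.        ,   0.        ,   1.        ]]), 'distortion': array([-0.10328319,  0.        ,  0.        ,  0.        ,  0.        ]), 'extrinsics': array([[-9.80236268e-01, -1.97793392e-01, -3.82537922e-03,
         4.88365954e+02],
       [ 1.12641448e-01, -5.73922590e-01,  8.11125616e-01,
        -1.39475020e+02],
       [-1.62630759e-01,  7.94663850e-01,  5.84859472e-01,
        -1.10384463e+03],
       [ 0.00000000e+00,  0.00000000e+00,  0.00000000e+00,
         1.00000000e+00]])}
{'clock': 0.1, 'qpos': array([-1.22668128e+00,  3.08959837e-01,  1.63509392e+00,  3.25161965e-05,
        1.19972203e+00, -6.97173825e-02]), 'joint_vel': array([ 0.00016007, -0.0026523 , -0.00261495,  0.00153193, -0.00191947,
       -0.00030711]), 'effort': array([-8.14515533e-04, -4.16408765e+01, -2.77643877e+01, -1.48885492e-04,
        4.02251462e-03, -4.52905979e-06]), 'tcp_pos': array([ 251.03812141, -571.52330652,  230.11932653]), 'tool_rot': array([ 9.78669740e-01,  2.05436968e-01, -1.34289577e-04, -1.08338120e-03]), 'ft_force': array([ 0.2651202 , -0.03760266, -0.73149302]), 'wrist_torque': array([ 0.0400508 , -0.01208448, -0.04649714]), 'gripper_width': 1.0029029473758513}
```

View pics/top0.png

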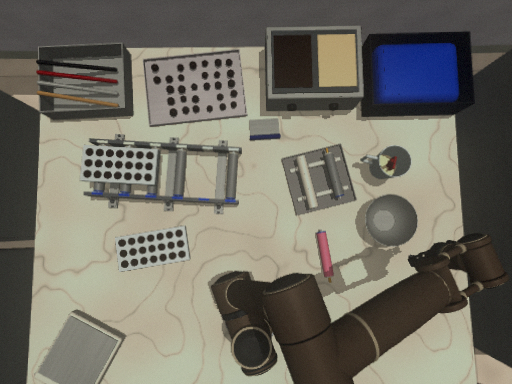

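View pics/side0.png

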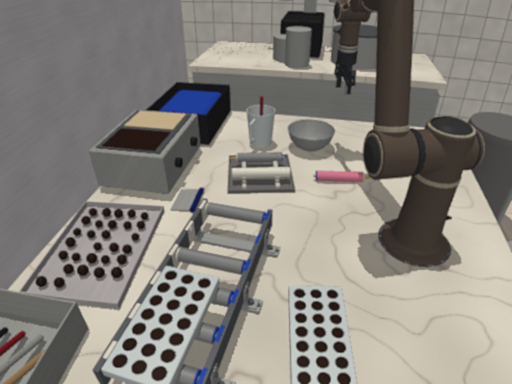

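Top view: the track is at (85–240, 140–205), with the blue rail low in the picture (nearer the robot) and the empty place around (207,175). The drainer is at (318,180). 

Candidates for the roller:
- grey at (335,172)
- white rolling pin at (305,182)
- pink look-alike at (323,253)
- fitted rollers at (180,173) and (232,177)

I choose the grey one in the drainer and will check it in a close crop.

```bash
cat > h.py <<'E'
import numpy as np,cv2
from bench import ctrl
def ray(n,uv):
    c=ctrl.get_calibration(n); E=c["extrinsics"]; R=E[:3,:3]; t=E[:3,3]
    q=cv2.undistortPoints(np.array([[uv]],float),c["mtx"],c["distortion"])[0,0]
    return -R.T@t, R.T@np.array([q[0],-q[1],-1.])
def onz(n,uv,z):
    o,d=ray(n,uv); return o+d*(z-o[2])/d[2]
def proj(n,P):
    c=ctrl.get_calibration(n); E=c["extrinsics"]; q=E[:3,:3]@np.array(P,float)+E[:3,3]
    return cv2.projectPoints(np.array([[q[0],-q[1],-q[2]]]),np.zeros(3),np.zeros(3),c["mtx"],c["distortion"])[0][0,0]
E
python3 - <<'E'
import cv2,numpy as np
a=cv2.imread("pics/top0.png")
s=cv2.imread("pics/side0.png")
x=cv2.resize(a[125:215,75:250],None,fx=4,fy=4,interpolation=cv2.INTER_CUBIC)[:, :700]
y=cv2.resize(a[140:220,275:365],None,fx=4,fy=3,interpolation=cv2.INTER_CUBIC)
y=cv2.resize(a[140:220,275:365],None,fx=3,fy=3,interpolation=cv2.INTER_CUBIC)
z=cv2.resize(s[145:200,220:300],None,fx=4,fy=4,interpolation=cv2.INTER_CUBIC)
o=np.zeros((600,700,3),np.uint8); o[:360]=x; o[360:600,:270]=y; o[360:580,280:600]=z
cv2.imwrite("pics/crop1.png",o)
E
```

```text
(no output)
```

View pics/crop1.png

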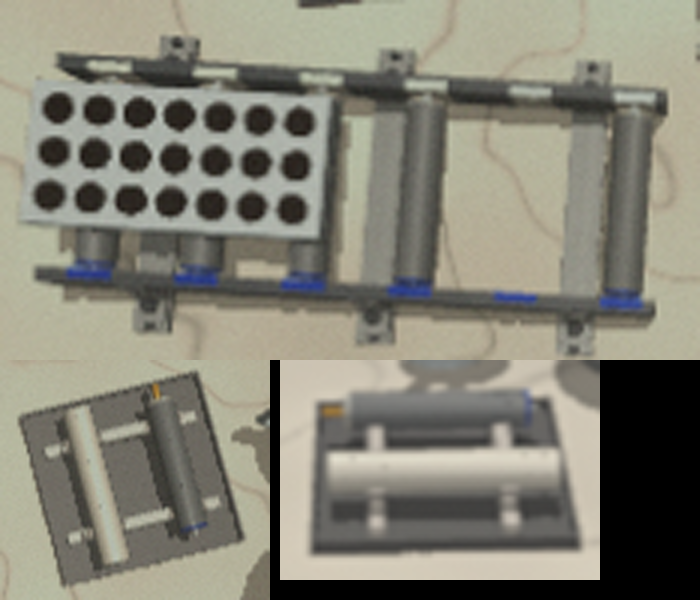

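The crop shows the grey roller with its brass pin at the far end (top px ≈ (327,148)) and its blue cap at the near end (≈ (343,195)). The plain white rolling pin is beside it. On the track, the empty place lies between the inserts at ≈ (207.5,148) white and ≈ (203.8,199.5) blue.

```bash
cat > meas.py <<'E'
from h import *
def blobs(n,m,mn=3):
    k,l,s,c=cv2.connectedComponentsWithStats(m.astype(np.uint8)); return [(c[i],s[i][4]) for i in range(1,k) if s[i][4]>=mn]
for n in("top","side"):
    print(n,"cam",ray(n,(256,192))[0].round())
    z=np.load(f"{n}0.npz"); hsv=cv2.cvtColor(z["p"],cv2.COLOR_RGB2HSV).astype(int)
    H,S,V=hsv[...,0],hsv[...,1],hsv[...,2]
    b=(H>105)&(H<130)&(S>150)&(V>60)
    br=(H>8)&(H<25)&(S>140)&(V>90)
    for nm,m,zz in(("blue",b,92),("brass",br,41)):
        for c,a in blobs(n,m):
            if n=="top" and not(130<c[1]<215 and 80<c[0]<360): continue
            if n=="side" and not(140<c[1]<384 and 150<c[0]<320): continue
            print(nm,c.round(1),a,onz(n,c,zz).round(1),onz(n,c,41).round(1), "d",z["d"][int(c[1]),int(c[0])])
z=np.load("top0.npz"); p=z["p"].astype(int)
w=(p.min(2)>150)&(p.max(2)-p.min(2)<40); w[:, :170]=0
for c,a in blobs("top",w):
    if 138<c[1]<155 and 170<c[0]<250: print("white",c.round(1),a,onz("top",c,92).round(1))
# roller axis: depth-based points higher than 45mm near roller in drainer
E=ctrl.get_calibration("top")["extrinsics"]
def cloud(n,box):
    d=np.load(f"{n}0.npz")["d"]; out=[]
    for v in range(box[1],box[3]):
        for u in range(box[0],box[2]):
            if d[v,u]>0:
                o,r=ray(n,(u,v)); out.append(np.r_[o+r*d[v,u],u,v])
    return np.array(out)
def fit(P):
    c=P[:,:2].mean(0); _,s,v=np.linalg.svd(P[:,:2]-c,full_matrices=False); v=v[0]*np.sign(v[0,0]); t=(P[:,:2]-c)@v
    return c.round(1),v.round(4),np.degrees(np.arctan2(v[1],v[0])).round(2),t.min().round(),t.max().round()
P=cloud("top",(322,145,355,200)); Q=P[(P[:,2]>45)]
print("roller",len(Q),Q[:,2].max(),fit(Q))
P=cloud("top",(168,150,250,198))
for lo,hi in((172,190),(222,245)):
    Q=P[(P[:,3]>=lo)&(P[:,3]<hi)&(P[:,2]>82)]; print("fitted",len(Q),Q[:,2].max(),fit(Q))
P=cloud("top",(165,138,245,210)); Q=P[P[:,2]>80]
for c in [proj("top",(0,0,0))]: pass
np.save("trackcloud.npy",P)
for lo in range(185,222,6):
    Q=P[(P[:,3]>=lo)&(P[:,3]<lo+6)&(P[:,2]>75)]; x=np.sort(Q[:,0]); print(lo,len(x),x.round(0),)
E
python3 meas.py
```

```text
top cam [ 340.  -13. 1468.]
blue [ 96.5 193. ] 10 [479.7 574.6  92. ] [484.9 596.4  41. ] d 1375.055
blue [124.  194.4] 15 [472.7 472.7  92. ] [477.6 490.7  41. ] d 1376.5101
blue [150.5 196. ] 10 [464.9 373.8  92. ] [469.5 388.2  41. ] d 1378.0339
blue [177.1 197.3] 17 [458.3 274.2  92. ] [462.7 284.9  41. ] d 1379.2115
blue [204. 199.] 9 [450.1 172.8  92. ] [454.1 179.7  41. ] d 1377.192
blue [228.8 200.2] 9 [443.8  79.2  92. ] [447.6  82.6  41. ] d 1382.0355
brass [326.5 149.5] 8 [ 644.  -309.3   41. ] [ 644.  -309.3   41. ] d 1451.9338
side cam [315. 894. 761.]
blue [196.3 199.5] 72 [665.7  43.1  92. ] [692.4 -21.8  41. ] d 1246.4417
blue [265.9 215.5] 26 [444.7  78.1  92. ] [454.6  15.8  41. ] d 1068.3495
blue [257.6 238.1] 16 [450.1 176.7  92. ] [460.5 122.   41. ] d 981.3951
blue [245.5 264.8] 49 [461.  277.2  92. ] [472.1 230.2  41. ] d 918.02954
blue [232.8 296.3] 67 [468.4 377.6  92. ] [480.1 338.2  41. ] d 823.40424
blue [217.7 333.1] 89 [475.9 476.5  92. ] [488.2 444.7  41. ] d 745.6958
blue [200.1 375.9] 105 [483.5 573.2  92. ] [496.4 548.7  41. ] d 675.9443
brass [232. 157.] 3 [ 644.9 -313.4   41. ] [ 644.9 -313.4   41. ] d 1423.427
white [180.4 145.6] 14 [656.8 262.1  92. ]
white [207.8 147.3] 13 [648.9 157.7  92. ]
white [232.9 148.6] 17 [642.5  61.4  92. ]
roller 413 68.77146357542347 (array([ 544.7, -329.6]), array([0.9739, 0.2269]), np.float64(13.11), np.float64(-95.0), np.float64(106.0))Traceback (most recent call last):
  File "meas.py", line 33, in <module>
    P=cloud("top",(168,150,250,198))
  File "meas.py", line 26, in cloud
    o,r=ray(n,(u,v)); out.append(np.r_[o+r*d[v,u],u,v])
        ~~~^^^^^^^^^
  File "h.py", line 4, in ray
    c=ctrl.get_calibration(n); E=c["extrinsics"]; R=E[:3,:3]; t=E[:3,3]
ValueError: time passes only in moves, steps and waits
```

```bash
sed -i 's/^def ray/import functools\ncal=functools.lru_cache(None)(ctrl.get_calibration)\ndef ray/; s/c=ctrl.get_calibration(n)/c=cal(n)/' h.py
cat > m2.py <<'E'
exec(open("meas.py").read().split("P=cloud(\"top\",(168")[0].split("for n in(\"top\"")[0])
src=open("meas.py").read(); i=src.index("def cloud"); j=src.index("P=cloud(\"top\",(322"); exec(src[i:j])
P=cloud("top",(322,140,356,203))
print("z floor tray",np.median(P[(P[:,2]<25),2]))
Q=P[(P[:,2]>50)]; print("roller",fit(Q),np.percentile(Q[:,2],[50,95]))
P=cloud("top",(168,138,250,212))
tb=P[P[:,2]<15]; print("table z",np.median(tb[:,2]))
for lo,hi in((172,190),(222,245)):
    Q=P[(P[:,3]>=lo)&(P[:,3]<hi)&(P[:,2]>88)&(P[:,4]>156)&(P[:,4]<192)]; print("fitted",len(Q),np.percentile(Q[:,2],95),fit(Q))
# rails: across-axis coordinate
a=-0.0725; ex=np.array([np.cos(a),np.sin(a)]); ey=np.array([-ex[1],ex[0]])
Q=P[(P[:,2]>84)&(((P[:,3]>188)&(P[:,3]<220)))]
X=Q[:,:2]@ex; Y=Q[:,:2]@ey
for s in (X>550,X<550): print("rail X",len(X[s]),np.percentile(X[s],[0,5,50,95,100]).round(1),"z",np.median(Q[s,2]), "slope",np.polyfit(Y[s],X[s],1).round(4))
# inserts in rail coords
B=np.array([[479.7,574.6],[472.7,472.7],[464.9,373.8],[458.3,274.2],[450.1,172.8],[443.8,79.2]])
Bs=np.array([[483.5,573.2],[475.9,476.5],[468.4,377.6],[461,277.2],[450.1,176.7],[444.7,78.1]])
W=np.array([[656.8,262.1],[648.9,157.7],[642.5,61.4]])
for n,A in(("B",B),("Bs",Bs),("W",W)):
    y=A@ey; k=np.array([4,3,2,1,0,-1])[:6] if len(A)==6 else np.array([1,0,-1]); print(n,"X",(A@ex).round(1),"y-100k",(y-100*k).round(1),np.mean(y-100*k).round(2))
print("ex",ex,"ey",ey)
E
python3 m2.py
```

```text
z floor tray 3.015463800588577
roller (array([ 543.9, -330.7]), array([0.9734, 0.229 ]), np.float64(13.24), np.float64(-87.0), np.float64(102.0)) [57.53690555 63.6767827 ]
table z 0.7153758838348949
fitted 304 102.03698838153791 (array([547.4, 265.6]), array([ 0.9967, -0.081 ]), np.float64(-4.64), np.float64(-67.0), np.float64(67.0))
fitted 300 101.95365105074035 (array([543. ,  67.2]), array([ 0.997 , -0.0778]), np.float64(-4.46), np.float64(-66.0), np.float64(68.0))
rail X 120 [631.8 632.4 638.9 645.8 647.1] z 91.86358759642724 slope [4.600000e-03 6.380348e+02]
rail X 116 [428.5 429.6 435.6 442.  442.7] z 91.4755785892246 slope [-1.80000e-03  4.36104e+02]
B X [436.8 437.2 436.6 437.2 436.4 436.9] y-100k [207.8 205.7 206.5 206.7 204.9 211.1] 207.13
Bs X [440.7 440.1 439.8 439.7 436.1 437.9] y-100k [206.7 209.7 210.5 209.9 208.8 210.1] 209.3
W X [636.1 635.8 636.4] y-100k [209.  204.3 207.8] 207.02
ex [ 0.99737303 -0.0724365 ] ey [0.0724365  0.99737303]
```

Both measurements of the roller agree: middle ≈ (545.5,-331), axis at +13.2°, pin towards +x. The place is at ≈ (551,167.5), axis at -4.3°. I go above the roller.

```bash
python3 -m pendant '[[0,0,-0.015,2.45,2.0,0,1],[0,0,-0.015,2.45,2.0,0,1],[0,0,-0.015,2.45,2.0,0,1],[0,0,-0.015,2.45,2.0,0,1],[0,0,-0.015,2.45,2.0,0,1],[0,0,-0.015,2.45,2.0,0,1],[0,0,-0.015,2.45,2.0,0,1],[0,0,-0.015,2.45,2.0,-1,1],[0,0,-0.015,2.45,2.0,-2,1],[0,0,-0.015,2.45,2.0,-2,1],[0,0,-0.015,2.45,2.0,-2,1],[0,0,-0.018,2.45,2.0,-2,1],[0,0,0,0,0,-2,1],[0,0,0,0,0,0,1],[0,0,0,0,0,0,1]]' 50
python3 - <<'E'
from h import *
p,d=ctrl.get_image("top"); np.savez("top1.npz",p=p,d=d); 
a=p[:,:,::-1][130:230,280:390]; b,_=ctrl.get_image("side"); b=b[:,:,::-1][120:220,200:330]
cv2.imwrite("pics/c2.png",np.hstack([cv2.resize(a,(385,350)),cv2.resize(b,(405,350))]))
print(proj("top",(545.5,-331,41)),proj("side",(545.5,-331,41)))
E
```

```text
clock: 1.35
tcp_pos: [543.9, -331.0, 119.3]
tool_rot: [0.993, 0.116, -0.002, -0.001]
ft_force: [-0.2, -0.3, 0.4]
gripper_width: 1.003
[332.88720726 173.83897896] [258.01535631 157.20653115]
```

View pics/c2.png

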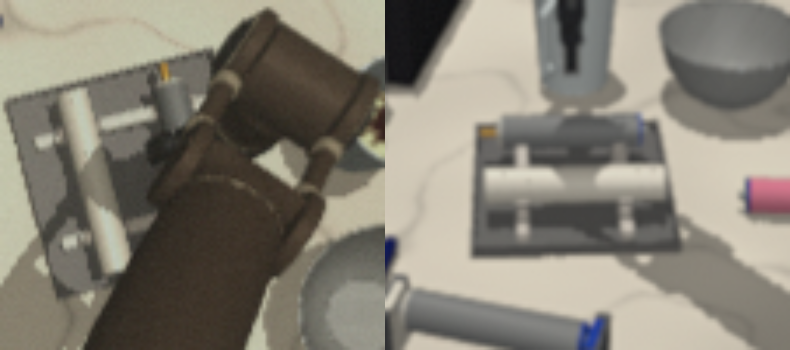

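The crop shows the gripper over the roller (side px (258,137) above (258,157)), with the pin end clear. I descend and close.

```bash
python3 -m pendant '[[0,0,0,0.1,0,-2.5,1],[0,0,0,0.1,0,-2.5,1],[0,0,0,0,0,-2,1],[0,0,0,0,0,-1.5,1],[0,0,0,0,0,-0.8,1],[0,0,0,0,0,-0.4,1],[0,0,0,0,0,0,0.6],[0,0,0,0,0,0,0.4],[0,0,0,0,0,0,0.2],[0,0,0,0,0,0,0.2],[0,0,0,0,0,0,0.2],[0,0,0,0,0,0,0.2]]' 50;  python3 -m pendant '[[0,0,0,0,0,0,0.2],[0,0,0,0,0,0.5,0.2],[0,0,0,0,0,1,0.2],[0,0,0,0,0,2,0.2],[0,0,0,0,0,2.5,0.2],[0,0,0,0,0,3,0.2],[0,0,0,0,0,2,0.2],[0,0,0,0,0,0,0.2]]'
```

```text
clock: 2.45
tcp_pos: [547.8, -331.2, 26.0]
tool_rot: [0.993, 0.115, 0.0, -0.001]
ft_force: [-1.7, 3.9, 5.6]
gripper_width: 0.424
clock: 3.12
tcp_pos: [551.1, -335.2, 141.1]
tool_rot: [0.993, 0.115, 0.005, 0.004]
ft_force: [0.7, -0.8, -0.8]
gripper_width: 0.428
```

```bash
python3 -m pendant '[[0,0,-0.044,0,1,1.5,0.2],[0,0,-0.044,-0.3,2.5,2,0.2],[0,0,-0.044,-0.3,3.6,1,0.2],[0,0,-0.044,-0.3,3.6,0.5,0.2],[0,0,-0.044,-0.3,3.6,0,0.2],[0,0,-0.044,-0.3,3.6,0,0.2],[0,0,-0.044,-0.3,3.6,0,0.2],[0.002,0.0274,0,-0.3,3.6,0,0.2],[0.002,0.0274,0,-0.3,3.6,0,0.2],[0.002,0.0274,0,-0.3,3.6,0,0.2],[0.002,0.0274,0,-0.3,3.6,0,0.2],[0.002,0.0274,0,-0.3,3.6,0,0.2],[0.002,0.0274,0,-0.3,3.6,0,0.2],[0.002,0.0274,0,-0.3,3.6,0,0.2],[0,0,0,-0.5,2.5,0,0.2],[0,0,0,-0.3,1,0,0.2],[0,0,0,0,0.4,0,0.2],[0,0,0,0,0,0,0.2],[0,0,0,0,0,0,0.2]]'
cat > look.py <<'E'
import sys
from h import *
def look(tag,bt=(165,120,265,215),bs=(175,140,325,290)):
    T,dt=ctrl.get_image("top"); S,ds=ctrl.get_image("side"); np.savez(tag+".npz",T=T,S=S,dt=dt,ds=ds)
    A=T[bt[1]:bt[3],bt[0]:bt[2],::-1]; B=S[bs[1]:bs[3],bs[0]:bs[2],::-1]
    cv2.imwrite(f"pics/{tag}.png",np.hstack([cv2.resize(A,(350,350*A.shape[0]//A.shape[1]//1),interpolation=2)[:400] if 0 else cv2.resize(A,(380,400),interpolation=2),cv2.resize(B,(400,400),interpolation=2)]))
if __name__=="__main__":
    look(sys.argv[1]); s=ctrl.read_state(); print({k:np.round(s[k],4) for k in("clock","tcp_pos","tool_rot","ft_force","wrist_torque","gripper_width")})
E
python3 look.py l3
```

```text
clock: 4.7
tcp_pos: [500.2, 172.6, 183.8]
tool_rot: [0.995, -0.039, -0.096, -0.003]
ft_force: [0.1, 0.1, -1.9]
gripper_width: 0.43
{'clock': np.float64(4.8), 'tcp_pos': array([500.4981, 172.2826, 184.14  ]), 'tool_rot': array([ 0.9946, -0.0392, -0.0959, -0.003 ]), 'ft_force': array([ 1.9000e-03,  3.1550e-01, -2.3569e+00]), 'wrist_torque': array([ 0.0033, -0.2053, -0.0366]), 'gripper_width': np.float64(0.4271)}
```

View pics/l3.png

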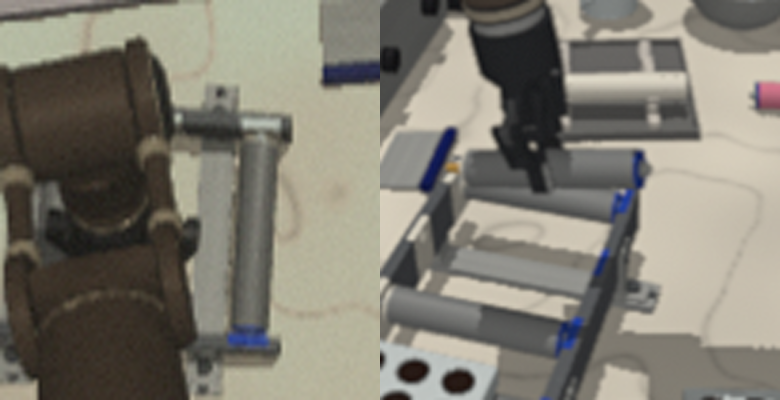

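The side view shows the roller gripped round its middle: brass pin at side px ≈ (202,202) towards the white rail, blue end at ≈ (272,203), slightly tilted. I compute its pose in the grip from these.

```bash
cat > pose.py <<'E'
import sys
from h import *
from scipy.spatial.transform import Rotation as Ro
def pose(S,s,box=(180,150,300,260),v=True):
    R=Ro.from_quat(s["tool_rot"]).as_matrix(); g=s["tcp_pos"]-19*R[:,2]; nrm=R[:,1]
    hsv=cv2.cvtColor(S,cv2.COLOR_RGB2HSV).astype(int); H,Sa,V=hsv[...,0],hsv[...,1],hsv[...,2]
    out={}
    for nm,m in(("brass",(H>8)&(H<25)&(Sa>140)&(V>90)),("blue",(H>105)&(H<130)&(Sa>110)&(V>40))):
        k,l,st,c=cv2.connectedComponentsWithStats(m.astype(np.uint8))
        for i in range(1,k):
            if st[i][4]>3 and box[0]<c[i][0]<box[2] and box[1]<c[i][1]<box[3]:
                o,d=ray("side",c[i]); P=o+d*((g-o)@nrm)/(d@nrm)
                q=R.T@(P-g); print(nm,c[i].round(1),st[i][4],"world",P.round(1),"in tool from grasp",q.round(1))
    return g,R
if __name__=="__main__":
    s=ctrl.read_state(); z=np.load(sys.argv[1]+".npz"); g,R=pose(z["S"],s); print("grasp",g.round(1),"R",R.round(3).tolist())
    for x in(101,-89): print("pin/blue expected px if centred",x,proj("side",g+R[:,0]*x))
E
python3 pose.py l3
```

```text
brass [201.5 202.5] 4 world [602.2 164.3 179.3] in tool from grasp [101.1   0.    4.2]
blue [196.2 199.8] 91 world [616.6 163.1 185.2] in tool from grasp [114.1   0.   -4.3]
blue [270.9 203.3] 30 world [416.9 178.9 214.8] in tool from grasp [-88.1   0.    4.9]
blue [265.3 215.7] 48 world [430.3 177.8 172.9] in tool from grasp [-66.9   0.   43.5]
blue [257.9 237.9] 26 world [449.3 176.2  92.4] in tool from grasp [-32.9   0.  118.8]
grasp [504.1 172.  202.8] R [[0.979, -0.079, -0.191], [-0.077, -0.997, 0.014], [-0.191, 0.002, -0.982]]
pin/blue expected px if centred 101 [201.0983535  201.18195501]
pin/blue expected px if centred -89 [270.91733975 201.6306883 ]
```

The roller sits centred lengthwise (±1 mm), 4 mm below the grasp centre, in line with the tool. Pin tip now ≈ (613,163.4,177.5). I bring it to ~10 mm in front of the recess, at (635,161.5,80).

```bash
python3 -m pendant '[[0,0,0,0,0,-2,0.2],[0,0,0,0.4,-0.05,-2.5,0.2],[0,0,0,0.5,-0.05,-2,0.2],[0,0,0,0.5,-0.05,-1.5,0.2],[0,0,0,0.5,-0.05,-0.8,0.2],[0,0,0,0.35,0,-0.5,0.2],[0,0,0,0,0,-0.3,0.2],[0,0,0,0,0,0,0.2],[0,0,0,0,0,0,0.2]]'; python3 look.py l4; python3 pose.py l4
```

```text
clock: 5.55
tcp_pos: [523.3, 171.7, 89.0]
tool_rot: [0.995, -0.039, -0.095, -0.003]
ft_force: [0.5, 1.2, -2.3]
gripper_width: 0.43
{'clock': np.float64(5.65), 'tcp_pos': array([523.3438, 171.9114,  89.2747]), 'tool_rot': array([ 0.9947, -0.0383, -0.0952, -0.0035]), 'ft_force': array([-0.6075, -0.0361, -1.1513]), 'wrist_torque': array([-0.0195, -0.1637,  0.0406]), 'gripper_width': np.float64(0.4296)}
brass [196.7 229. ] 7 world [624.9 164.1  83.5] in tool from grasp [101.1  -0.    5.3]
blue [196.5 199.3] 95 world [615.  164.9 188.3] in tool from grasp [ 71.5  -0.  -95.6]
blue [265.3 215.7] 48 world [430.1 179.1 173.9] in tool from grasp [-107.9   -0.   -46.4]
blue [261.7 231. ] 32 world [439.  178.4 120.7] in tool from grasp [-89.1  -0.    4.2]
blue [256.8 240.6] 11 world [452.  177.4  83.2] in tool from grasp [-69.1  -0.   38.5]
grasp [526.9 171.6 107.9] R [[0.979, -0.077, -0.189], [-0.076, -0.997, 0.014], [-0.19, 0.0, -0.982]]
pin/blue expected px if centred 101 [196.24014443 227.5136587 ]
pin/blue expected px if centred -89 [261.38979849 229.72922688]
```

View pics/l4.png

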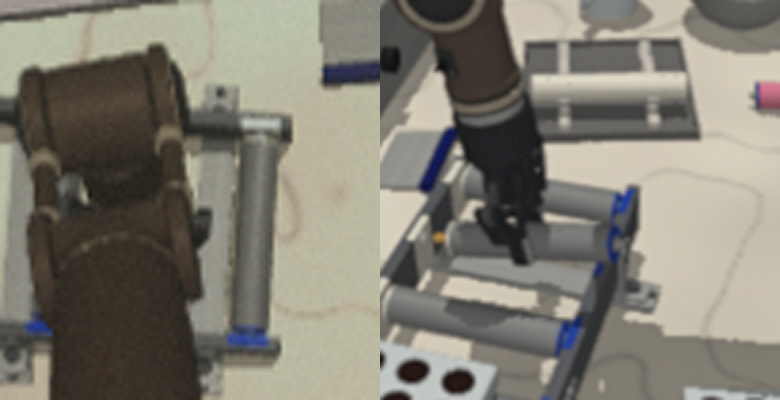

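Pin (side px (197,229)) is just short of the white rail. By the arm readings the tip is at ≈ (635.8,163.2,82.7), so I correct by -1 mm in y and -2.7 mm in z. Then I advance 11 mm and feel.

```bash
python3 -m pendant '[[0,0,0,0,-0.1,-0.27,0.2],[0,0,0,0.2,-0.015,0,0.2],[0,0,0,0.2,-0.015,0,0.2],[0,0,0,0.2,-0.015,0,0.2],[0,0,0,0.2,-0.015,0,0.2],[0,0,0,0.15,-0.01,0,0.2],[0,0,0,0.15,-0.01,0,0.2],[0,0,0,0,0,0,0.2],[0,0,0,0,0,0,0.2]]'; python3 -c "
from h import *
s=ctrl.read_state();print(s['tcp_pos'],s['ft_force'],s['wrist_torque'])"
```

```text
clock: 6.4
tcp_pos: [533.9, 169.9, 85.5]
tool_rot: [0.995, -0.038, -0.096, -0.003]
ft_force: [-0.5, -1.1, -2.0]
gripper_width: 0.43
[533.86165591 169.92667204  85.54270738] [-0.48797646 -1.05196116 -1.96607342] [ 0.02377108 -0.15395942  0.0047164 ]
```

```bash
python3 -m pendant '[[0,0,0,0.1,-0.01,0,0.2],[0,0,0,0.1,-0.005,0,0.2],[0,0,0,0.1,-0.01,0,0.2],[0,0,0,0,0,0,0.2]]';  python3 -m pendant '[[0,0,0,0.1,-0.01,0,0.2],[0,0,0,0.1,-0.005,0,0.2],[0,0,0,0,0,0,0.2],[0,0,0,0,0,0,0.2]]'
```

```text
clock: 6.73
tcp_pos: [537.1, 169.7, 85.6]
tool_rot: [0.995, -0.038, -0.096, -0.003]
ft_force: [-0.1, 0.4, -1.3]
gripper_width: 0.425
clock: 7.07
tcp_pos: [538.9, 169.5, 85.6]
tool_rot: [0.995, -0.038, -0.096, -0.003]
ft_force: [-0.7, -0.0, -1.4]
gripper_width: 0.425
```

```bash
python3 -m pendant '[[0,0,0,0.1,-0.01,0,0.2],[0,0,0,0.1,-0.005,0,0.2],[0,0,0,0,0,0,0.2],[0,0,0,0,0,0,0.2]]';  python3 -m pendant '[[0,0,0,0.1,-0.01,0,0.2],[0,0,0,0.1,-0.005,0,0.2],[0,0,0,0,0,0,0.2],[0,0,0,0,0,0,0.2]]'; python3 look.py l5; python3 pose.py l5
```

```text
clock: 7.4
tcp_pos: [540.9, 169.4, 85.6]
tool_rot: [0.995, -0.038, -0.096, -0.003]
ft_force: [0.2, -0.2, -2.9]
gripper_width: 0.43
clock: 7.73
tcp_pos: [542.9, 169.2, 85.6]
tool_rot: [0.995, -0.038, -0.096, -0.003]
ft_force: [-0.3, 0.7, -2.0]
gripper_width: 0.425
{'clock': np.float64(7.8333), 'tcp_pos': array([542.7144, 169.2459,  85.532 ]), 'tool_rot': array([ 0.9946, -0.0384, -0.096 , -0.0033]), 'ft_force': array([-0.2223, -0.2812, -1.0497]), 'wrist_torque': array([-0.0175, -0.1037, -0.0456]), 'gripper_width': np.float64(0.4334)}
blue [194.8 202.6] 67 world [621.4 163.2 175.3] in tool from grasp [ 60.2   0.  -84.2]
blue [265.3 215.7] 48 world [430.3 178.  173. ] in tool from grasp [-127.4    0.   -45.3]
blue [256. 234.] 62 world [454.4 176.1 105.3] in tool from grasp [-90.7   0.   16.6]
grasp [546.3 169.  104.2] R [[0.979, -0.077, -0.191], [-0.076, -0.997, 0.014], [-0.191, 0.001, -0.982]]
pin/blue expected px if centred 101 [190.09606846 227.06193986]
pin/blue expected px if centred -89 [254.25787771 229.16528251]
```

Run:
```python
import numpy as np,cv2
S=np.load("l5.npz")["S"][190:265,170:280,::-1]
cv2.imwrite("pics/c6.png",cv2.resize(S,None,fx=7,fy=7,interpolation=2))
```

```text
(no output)
```

View pics/c6.png

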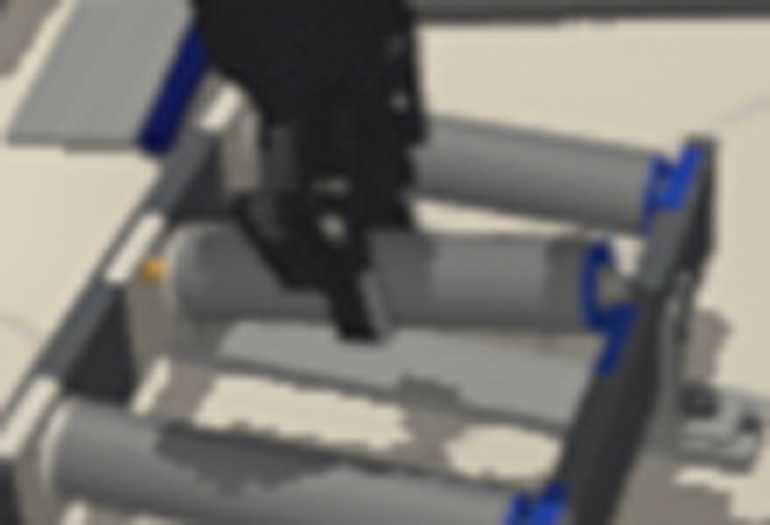

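The crop shows the brass pin (side px ≈ (191.5,228.5)) meeting the white insert with about half its length hidden. The stub is above and inside the blue rail. I keep feeling forward.

```bash
python3 -m pendant '[[0,0,0,0.1,-0.01,0,0.2],[0,0,0,0.1,-0.005,0,0.2],[0,0,0,0,0,0,0.2],[0,0,0,0,0,0,0.2]]';  python3 -c "
from h import *
s=ctrl.read_state();print(s['ft_force'],s['wrist_torque'])";python3 -m pendant '[[0,0,0,0.1,-0.01,0,0.2],[0,0,0,0.1,-0.005,0,0.2],[0,0,0,0,0,0,0.2],[0,0,0,0,0,0,0.2]]'; python3 -c "
from h import *
s=ctrl.read_state();print(s['ft_force'],s['wrist_torque'])"
```

```text
clock: 8.17
tcp_pos: [544.8, 169.1, 85.6]
tool_rot: [0.995, -0.038, -0.096, -0.003]
ft_force: [0.9, 0.1, -2.3]
gripper_width: 0.426
[ 0.86980439  0.14530769 -2.26123982] [-0.05227728 -0.15621784 -0.02338178]
clock: 8.5
tcp_pos: [546.0, 169.0, 85.4]
tool_rot: [0.995, -0.038, -0.097, -0.003]
ft_force: [-2.3, -0.3, -1.4]
gripper_width: 0.432
[-2.32406755 -0.33633794 -1.38489337] [ 0.05400694  0.21158761 -0.05707536]
```

Contact at tcp x ≈ 545.5, well past the rail face and so probably the recess bottom. I confirm with a small lateral probe.

```bash
cat > f.py <<'E'
from h import *
s=ctrl.read_state();print("   P",s['tcp_pos'].round(2),"F",s['ft_force'].round(2),"T",s['wrist_torque'].round(3),"t",round(float(s['clock']),2))
E
python3 -m pendant '[[0,0,0,0,0.15,0,0.2],[0,0,0,0,0.15,0,0.2],[0,0,0,0,0,0,0.2]]'>/dev/null; python3 f.py; python3 -m pendant '[[0,0,0,0,-0.15,0,0.2],[0,0,0,0,-0.15,0,0.2],[0,0,0,0,0,0,0.2]]'>/dev/null; python3 f.py;python3 -m pendant '[[0,0,0,0,-0.15,0,0.2],[0,0,0,0,-0.15,0,0.2],[0,0,0,0,0,0,0.2]]' >/dev/null; python3 f.py; python3 -m pendant '[[0,0,0,0,0.15,0,0.2],[0,0,0,0,0.15,0,0.2],[0,0,0,0,0,0,0.2]]'>/dev/null; python3 f.py
```

```text
P [546.18 171.51  85.27] F [-2.81 -2.01 -1.92] T [-0.323  0.35  -0.156] t 8.75
   P [546.55 169.16  85.51] F [-3.17  0.65 -2.38] T [0.095 0.327 0.029] t 9.0
   P [546.72 166.24  85.59] F [-2.78  2.83 -1.74] T [0.442 0.341 0.14 ] t 9.25
   P [546.7  168.67  85.5 ] F [-2.57  0.66 -1.73] T [-0.073  0.354 -0.037] t 9.5
```

Restoring forces on both sides (-2.0 N and +2.8 N) show the pin is captive in the recess and about centred. I push along the roller axis against the spring.

```bash
python3 -m pendant '[[0,0,0,0.1,-0.008,-0.02,0.2],[0,0,0,0.1,-0.008,-0.02,0.2],[0,0,0,0.1,-0.008,-0.02,0.2],[0,0,0,0.1,-0.008,-0.02,0.2],[0,0,0,0,0,0,0.2]]'>/dev/null; python3 f.py;  python3 -m pendant '[[0,0,0,0.1,-0.008,-0.02,0.2],[0,0,0,0.1,-0.008,-0.02,0.2],[0,0,0,0.1,-0.008,-0.02,0.2],[0,0,0,0,0,0,0.2],[0,0,0,0,0,0,0.2]]'>/dev/null; python3 f.py; python3 look.py l7; python3 pose.py l7|grep -v 'blue \[26'
```

```text
P [550.43 168.48  84.58] F [-4.99 -1.55 -0.64] T [-0.102  0.606 -0.085] t 9.92
   P [552.88 168.28  84.  ] F [-5.98 -0.03 -0.07] T [-0.104  0.757 -0.019] t 10.33
{'clock': np.float64(10.4333), 'tcp_pos': array([552.8004, 168.2773,  83.9697]), 'tool_rot': array([ 0.9945, -0.0385, -0.0971, -0.0031]), 'ft_force': array([-5.7801, -0.7024, -0.3662]), 'wrist_torque': array([-0.028 ,  0.7761, -0.0316]), 'gripper_width': np.float64(0.4246)}
blue [193.9 204.8] 49 world [624.9 162.8 167.5] in tool from grasp [ 54.8   0.  -76.9]
blue [250.5 230.5] 29 world [469.6 174.7 114. ] in tool from grasp [-87.7   0.    5.7]
blue [257.9 238. ] 25 world [449.3 176.3  92.1] in tool from grasp [-103.5    0.    31.1]
grasp [556.5 168.  102.6] R [[0.978, -0.077, -0.193], [-0.076, -0.997, 0.014], [-0.193, 0.001, -0.981]]
pin/blue expected px if centred 101 [186.87620494 226.85577592]
pin/blue expected px if centred -89 [250.53603724 228.83357573]
```

Spring force follows the data (5.9 N at ~7 mm). I push on to ~11.7 mm compression, then lower the blue end halfway.

```bash
python3 -m pendant '[[0,0,0,0.1,-0.008,-0.02,0.2],[0,0,0,0.1,-0.008,-0.02,0.2],[0,0,0,0.1,-0.008,-0.02,0.2],[0,0,0,0.1,-0.008,-0.01,0.2],[0,0,0,0.1,-0.008,0,0.2],[0,0,0,0,0,0,0.2],[0,0,0,0,0,0,0.2]]'>/dev/null; python3 f.py;  python3 -m pendant '[[-0.0015,-0.0193,0,0.01,0,-0.18,0.2],[-0.0015,-0.0193,0,0.01,0,-0.18,0.2],[-0.0015,-0.0193,0,0.01,0,-0.18,0.2],[-0.0015,-0.0193,0,0.01,0,-0.18,0.2],[-0.0015,-0.0193,0,0.01,0,-0.18,0.2],[0,0,0,0,0,0,0.2],[0,0,0,0,0,0,0.2]]'; python3 f.py; python3 look.py l8; python3 pose.py l8|grep -v 'blue \[26'
python3 - <<'E'
import numpy as np,cv2
S=np.load("l8.npz")["S"][190:265,170:280,::-1]
cv2.imwrite("pics/c8.png",cv2.resize(S,None,fx=7,fy=7,interpolation=2))
E
```

```text
P [556.61 167.94  83.07] F [-7.21  0.47 -0.17] T [-0.054  1.015 -0.018] t 11.02
clock: 11.6
tcp_pos: [556.5, 167.9, 73.7]
tool_rot: [0.998, -0.039, -0.051, -0.001]
ft_force: [-8.0, 0.1, -0.7]
gripper_width: 0.43
   P [556.45 167.93  73.71] F [-8.01  0.08 -0.67] T [-0.028  1.145 -0.015] t 11.6
{'clock': np.float64(11.7), 'tcp_pos': array([556.6567, 167.9157,  73.7661]), 'tool_rot': array([ 0.998 , -0.0386, -0.0505, -0.0011]), 'ft_force': array([-7.6332, -0.0659, -1.3076]), 'wrist_torque': array([-0.0407,  1.1558, -0.0549]), 'gripper_width': np.float64(0.4254)}
blue [194.5 203.3] 62 world [622.4 163.  172.8] in tool from grasp [ 55.6   0.  -86.2]
blue [250.3 235.7] 25 world [470.3 174.6  95.4] in tool from grasp [-88.3   0.    6.2]
blue [257.9 238. ] 25 world [449.3 176.3  92.1] in tool from grasp [-109.     0.    11.7]
grasp [558.6 167.8  92.7] R [[0.992, -0.077, -0.101], [-0.077, -0.997, 0.006], [-0.101, 0.002, -0.995]]
pin/blue expected px if centred 101 [185.76389075 226.78528522]
pin/blue expected px if centred -89 [250.2751428  233.92654864]
```

View pics/c8.png

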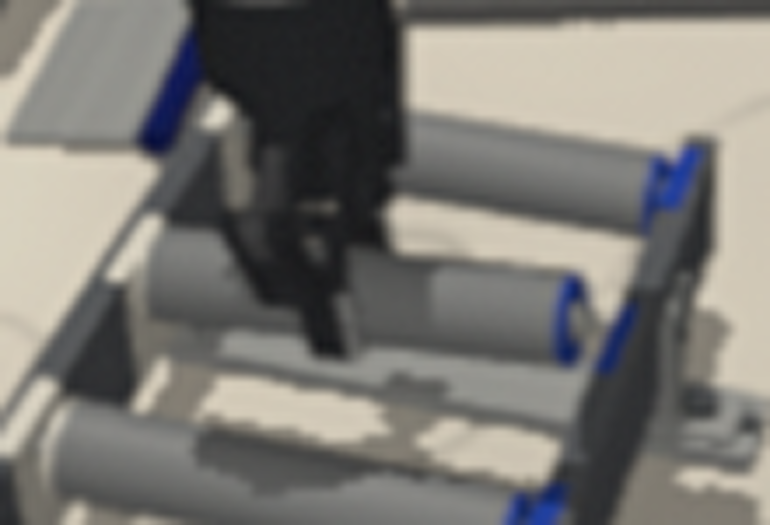

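The crop shows the blue end with its stub (px ≈ (254,236)) inside the blue rail with a visible gap, and the white end at the white rail. Force is 7.7 N. I lower the rest in two steps.

```bash
python3 -m pendant '[[-0.0015,-0.02,0,0.02,0,-0.17,0.2],[-0.0015,-0.02,0,0.02,0,-0.17,0.2],[0,0,0,0,0,0,0.2]]' >/dev/null; python3 f.py;  python3 -m pendant '[[-0.0015,-0.02,0,0.03,0,-0.17,0.2],[0,0,0,0,0,0,0.2]]' >/dev/null; python3 f.py;  python3 -m pendant '[[-0.0015,-0.02,0,0.03,0,-0.16,0.2],[0,0,0,0,0,0,0.2]]' >/dev/null; python3 f.py; python3 -m pendant '[[-0.0015,-0.02,0,0.03,0,-0.16,0.2],[0,0,0,0,0,0,0.2],[0,0,0,0,0,0,0.2]]' ; python3 f.py
```

```text
P [556.35 167.9   69.77] F [-8.46 -0.07 -1.45] T [ 0.     1.109 -0.077] t 11.95
   P [556.63 167.85  68.03] F [-8.05  0.79 -1.46] T [ 0.027  1.164 -0.017] t 12.12
   P [556.81 167.83  66.29] F [-7.05 -0.36 -1.34] T [ 0.032  1.202 -0.062] t 12.28
clock: 12.53
tcp_pos: [557.2, 167.8, 64.7]
tool_rot: [0.999, -0.039, -0.001, 0.001]
ft_force: [-7.3, -0.4, -2.7]
gripper_width: 0.422
   P [557.19 167.8   64.72] F [-7.34 -0.38 -2.69] T [ 0.006  1.219 -0.08 ] t 12.53
```

Level, no contact on the blue rail. I ease back and let the spring carry the roller, feeling whether the stub enters.

```bash
python3 -m pendant '[[0,0,0,-0.1,0.008,0,0.2],[0,0,0,-0.1,0.008,0,0.2],[0,0,0,0,0,0,0.2]]' >/dev/null; python3 f.py;  python3 -m pendant '[[0,0,0,-0.1,0.008,0,0.2],[0,0,0,-0.1,0.008,0,0.2],[0,0,0,0,0,0,0.2]]' >/dev/null; python3 f.py;  python3 look.py l9; python3 pose.py l9|grep -v 'blue \[26'
python3 - <<'E'
import numpy as np,cv2
S=np.load("l9.npz")["S"][190:265,170:280,::-1]
cv2.imwrite("pics/c9.png",cv2.resize(S,None,fx=7,fy=7,interpolation=2))
E
```

```text
P [555.8  167.95  64.93] F [-7.55  0.44 -1.84] T [ 0.02   1.084 -0.084] t 12.78
   P [554.27 168.08  65.1 ] F [-6.53 -0.6  -3.36] T [-0.022  1.041 -0.059] t 13.03
{'clock': np.float64(13.1333), 'tcp_pos': array([554.3488, 168.1003,  65.1138]), 'tool_rot': array([ 9.992e-01, -3.870e-02, -0.000e+00,  8.000e-04]), 'ft_force': array([-6.1823,  0.2247, -3.0085]), 'wrist_torque': array([ 0.002 ,  1.0294, -0.0583]), 'gripper_width': np.float64(0.4263)}
blue [196.3 199.6] 93 world [616.  163.5 186.2] in tool from grasp [  61.9   -0.  -102.1]
blue [257.7 238.2] 28 world [449.9 176.2  91.4] in tool from grasp [-104.8   -0.    -7.3]
blue [252.2 240.2] 20 world [465.2 175.   80.5] in tool from grasp [-89.4  -0.    3.6]
grasp [554.4 168.1  84.1] R [[0.997, -0.077, -0.0], [-0.077, -0.997, -0.002], [-0.0, 0.002, -1.0]]
pin/blue expected px if centred 101 [186.91221681 226.57645365]
pin/blue expected px if centred -89 [252.00712349 239.12699147]
```

View pics/c9.png

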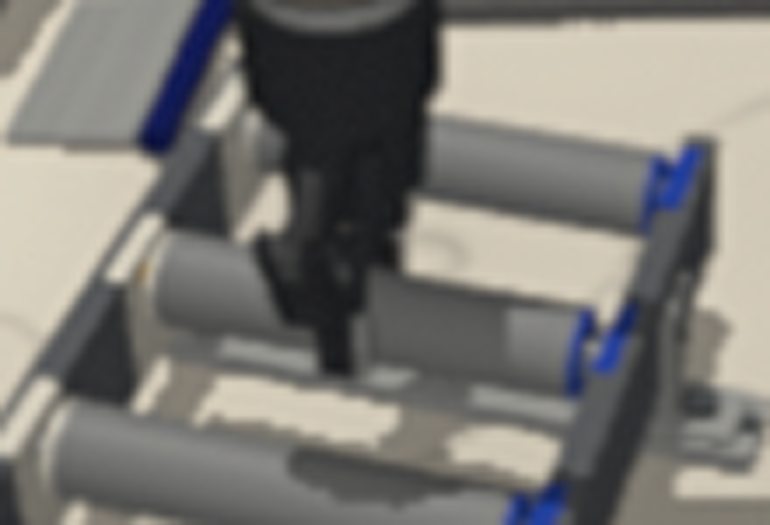

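The stub is entering: the force follows the spring law with no counter-force from the blue face. Continue home.

```bash
python3 -m pendant '[[0,0,0,-0.1,0.008,0,0.2],[0,0,0,-0.1,0.008,0,0.2],[0,0,0,0,0,0,0.2]]' >/dev/null; python3 f.py;  python3 -m pendant '[[0,0,0,-0.1,0.008,0,0.2],[0,0,0,0,0,0,0.2]]' >/dev/null; python3 f.py; python3 -m pendant '[[0,0,0,-0.1,0.008,0,0.2],[0,0,0,0,0,0,0.2]]' >/dev/null; python3 f.py;  python3 -m pendant '[[0,0,0,-0.1,0.008,0,0.2],[0,0,0,0,0,0,0.2]]' >/dev/null; python3 f.py
```

```text
P [552.79 168.24  65.25] F [-5.11 -0.31 -2.32] T [-0.012  0.978 -0.074] t 13.38
   P [552.23 168.33  65.46] F [-5.24 -0.32 -3.53] T [-0.086  0.971 -0.057] t 13.55
   P [551.69 168.42  65.67] F [-5.24 -0.56 -3.48] T [-0.066  0.969 -0.116] t 13.72
   P [551.16 168.58  65.93] F [-4.81 -1.18 -3.52] T [-0.126  0.977 -0.085] t 13.88
```

```bash
python3 -m pendant '[[0,0,0,-0.1,0.008,-0.03,0.2],[0,0,0,0,0,0,0.2]]' >/dev/null; python3 f.py;  python3 -m pendant '[[0,0,0,-0.1,0.004,-0.03,0.2],[0,0,0,0,0,0,0.2],[0,0,0,0,0,0,0.2]]' >/dev/null; python3 f.py; python3 look.py l10; python3 pose.py l10|grep -v 'blue \[26'
python3 - <<'E'
import numpy as np,cv2
S=np.load("l10.npz")["S"][190:265,170:280,::-1]
cv2.imwrite("pics/c10.png",cv2.resize(S,None,fx=7,fy=7,interpolation=2))
E
```

```text
P [550.57 168.75  65.88] F [-4.36 -0.69 -3.33] T [-0.056  0.855 -0.137] t 14.05
   P [549.88 168.87  65.77] F [-4.64 -0.78 -4.86] T [-0.075  0.745 -0.124] t 14.3
{'clock': np.float64(14.4), 'tcp_pos': array([549.8283, 168.9019,  65.744 ]), 'tool_rot': array([ 9.993e-01, -3.860e-02,  2.600e-03,  3.000e-04]), 'ft_force': array([-3.8193, -0.436 , -3.775 ]), 'wrist_torque': array([-0.0575,  0.7763, -0.0894]), 'gripper_width': np.float64(0.4233)}
blue [196.2 199.8] 91 world [616.3 163.8 185.8] in tool from grasp [  67.3   -0.  -100.7]
blue [256.2 238.5] 50 world [454.  176.3  89.5] in tool from grasp [-96.   -0.   -5.3]
grasp [549.7 168.9  84.7] R [[0.997, -0.077, 0.005], [-0.077, -0.997, -0.001], [0.005, 0.0, -1.0]]
pin/blue expected px if centred 101 [188.32884398 226.66014394]
pin/blue expected px if centred -89 [253.63977317 239.50185094]
```

View pics/c10.png

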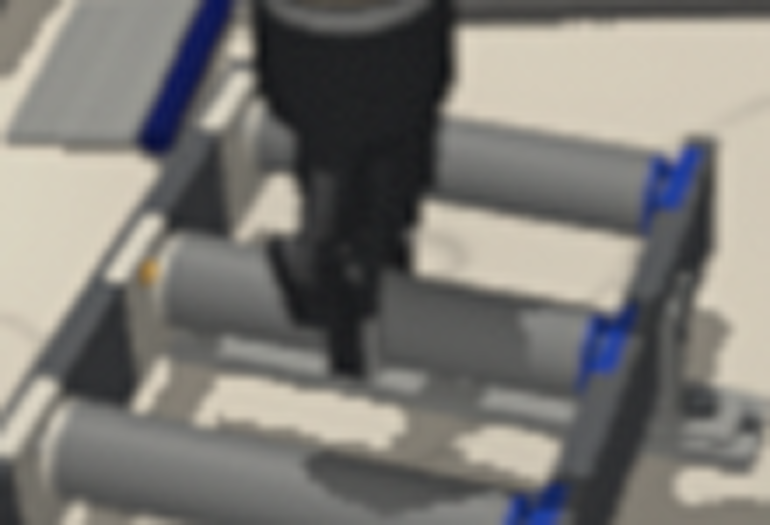

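The crop shows the blue cap at the blue insert (px ≈ (256,239)) and the pin bridging the gap at the white rail. The remaining force is ≈ 4 N, near the home value. I release, so the spring finishes, and then withdraw.

```bash
python3 -m pendant '[[0,0,0,0,0,0,0.44],[0,0,0,0,0,0,0.46],[0,0,0,0,0,0,0.5],[0,0,0,0,0,0,0.55],[0,0,0,0,0,0,0.65],[0,0,0,0,0,0,0.8],[0,0,0,0,0,0,0.9],[0,0,0,0,0,0,0.9],[0,0,0,0,0,0,0.9]]' 20; python3 f.py;  python3 -m pendant '[[0,0,0,0,0,0.3,0.9],[0,0,0,0,0,0.7,0.9],[0,0,0,0,0,1.5,0.9],[0,0,0,0,0,2.5,0.9],[0,0,0,0,0,3,0.9],[0,0,0,0,0,3,0.9],[0,0,0,-2,-1,3,0.9],[0,0,0,-2,-3,3,0.9],[0,0,0,-2,-3.5,2,0.9],[0,0,0,-2,-3.5,0,0.9],[0,0,0,-2,-3.5,0,0.9],[0,0,0,-2,-3.5,0,0.9],[0,0,0,-2,-3.5,0,0.9],[0,0,0,-2,-3,0,0.9],[0,0,0,0,-1,0,0.9],[0,0,0,0,0,0,0.9]]'; python3 look.py l11
cat > fin.py <<'E'
from h import *
z=np.load("l11.npz")
A=cv2.resize(z["T"][130:215,165:255,::-1],(380,400),interpolation=2); B=cv2.resize(z["S"][190:265,175:275,::-1],(420,400),interpolation=2)
cv2.imwrite("pics/c11.png",np.hstack([A,B]))
E
python3 fin.py
```

```text
clock: 15.15
tcp_pos: [549.7, 168.8, 65.6]
tool_rot: [0.999, -0.039, 0.002, 0.0]
ft_force: [0.1, 1.4, 0.2]
gripper_width: 0.899
   P [549.67 168.8   65.58] F [0.11 1.39 0.21] T [-0.046  0.015  0.015] t 15.15
clock: 16.48
tcp_pos: [393.0, -82.2, 251.6]
tool_rot: [0.999, -0.041, 0.003, 0.001]
ft_force: [0.3, 0.1, -0.0]
gripper_width: 0.899
{'clock': np.float64(16.5833), 'tcp_pos': array([393.9758, -80.1186, 251.3706]), 'tool_rot': array([ 9.992e-01, -3.930e-02,  3.200e-03,  1.000e-04]), 'ft_force': array([-0.8624, -0.2301, -0.4517]), 'wrist_torque': array([-0.017 ,  0.0409, -0.0373]), 'gripper_width': np.float64(0.903)}
```

View pics/c11.png

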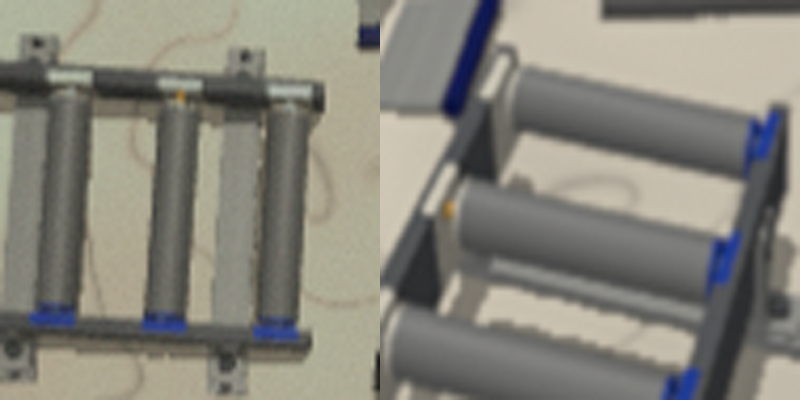

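The picture shows the roller seated parallel to its neighbours, with its blue cap at the blue insert (top px ≈ (204,199)) and its pin in the white one. I check heights and ends against the fitted rollers numerically, and that the other things haven't moved.

Run:
```python
from h import *
z=np.load("l11.npz"); d=z["dt"]; a=-0.075; ex=np.array([np.cos(a),np.sin(a)]); ey=np.array([-ex[1],ex[0]])
P=[]
for v in range(146,204):
    for u in range(170,245):
        if d[v,u]>0: o,r=ray("top",(u,v)); P.append(o+r*d[v,u])
P=np.array(P); X=P[:,:2]@ex; Y=P[:,:2]@ey
for y0 in(306,206,106):
    m=(abs(Y-y0)<30)&(P[:,2]>82)&(X>455)&(X<625)
    print(y0,"top z by section",[np.percentile(P[m&(abs(X-c)<15),2],90).round(1) for c in(465,500,540,580,610)],"Y",[np.mean(Y[m&(abs(X-c)<15)]).round(1) for c in(465,540,610)])
    # dip between tube and white rail: last tube X
    k=abs(Y-y0)<6
    print("  X of points below 85 on axis:",np.sort(X[k&(P[:,2]<88)&(X>440)&(X<650)]).round(0))
t0=np.load("top0.npz")["p"].astype(int); df=np.abs(t0-z["T"].astype(int)).max(2)>60
k,l,s,c=cv2.connectedComponentsWithStats(df.astype(np.uint8)); print([(s[i].tolist()) for i in range(1,k) if s[i][4]>15])
hsv=cv2.cvtColor(z["S"],cv2.COLOR_RGB2HSV)
```

```text
306 top z by section [np.float64(99.1), np.float64(100.2), np.float64(100.5), np.float64(101.5), np.float64(101.0)] Y [np.float64(305.9), np.float64(305.1), np.float64(305.0)]
  X of points below 85 on axis: [446. 446. 446. 449. 450. 453. 454. 458. 462. 466. 470. 474. 478. 481.
 486. 490. 494. 495. 498. 499. 502. 503. 507. 519. 523. 527. 532. 535.
 540. 544. 548. 552. 552. 556. 560. 564. 569. 573. 577. 581. 585. 588.
 593. 596. 601. 606. 610. 614. 618. 623. 626. 628. 630. 631. 631. 631.
 631. 632. 632. 632. 632. 635.]
206 top z by section [np.float64(100.0), np.float64(100.0), np.float64(100.3), np.float64(99.6), np.float64(99.0)] Y [np.float64(206.3), np.float64(207.4), np.float64(207.3)]
  X of points below 85 on axis: [444. 452. 464. 468. 521. 567. 627. 627. 629. 630. 631. 632. 632. 632.
 633. 637.]
106 top z by section [np.float64(100.7), np.float64(100.2), np.float64(99.7), np.float64(100.3), np.float64(101.5)] Y [np.float64(108.0), np.float64(107.3), np.float64(108.2)]
  X of points below 85 on axis: [446. 447. 628. 629. 631. 632. 632. 633. 636. 640.]
[[199, 156, 13, 43, 415], [210, 185, 259, 199, 18699], [392, 247, 7, 7, 21], [360, 250, 9, 8, 22], [228, 280, 12, 10, 50], [478, 283, 5, 7, 21], [227, 291, 8, 9, 37], [158, 295, 107, 89, 5189], [272, 333, 9, 28, 115], [262, 366, 9, 8, 37]]
```

```bash
python3 -c "
from bench import ctrl
print(ctrl.finish_job())"
```

```text
the job is handed in; nothing more can be done
None
```

The washed roller is back in the empty place of the track, white sprung end at the white rail, and the job was handed in at about 17 s. I gripped it in the drainer, tilted it about 11° with the blue end high and hooked the pin into the white recess. Side probes gave restoring forces of -2.0 and +2.8 N, so the pin was captive. I pushed along the axis to about 11 mm of spring travel, lowered it level, eased back as the stub entered the blue recess, then let go and withdrew.

**Forces:** the highest wrist reading I took was about 8.5 N. I read it between moves, not continuously.

**Last checks:**
- **Height:** the roller's top is at 99–100 mm along its whole length, against 99–101.5 mm for its neighbours. The white end is about 1 mm lower, within the pin's play in the recess.
- **Position:** it lies midway between the neighbours to about 1 mm, and the blue cap looks to be against the blue insert. The last millimetre of seating is below what the camera can resolve; it rests on the spring force, which read about 4 N just before release, against about 3.75 N expected at home.
- **Robot:** the gripper is open and clear, with wrist force near zero.

**Did not agree:** the pin met the recess bottom about 4 mm farther on than the camera estimate of the rail predicted. I went by the felt contact.

**Not verified:** my before/after picture comparison showed nothing moved elsewhere on the track or in the rest of the unblocked view. The arm's changed position hid much of the area around the drainer, so I have no final check on the things there.

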